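Close up the dish incubator and start it

ROBOT

A 7-joint arm with a two-finger parallel gripper is mounted at the origin on the work surface. World frame = base frame: x ahead of the robot, y to its left, z up, the work surface at z = 0. Lengths are in m, angles in rad, forces in N, time in s.
With the tool pointing down it reaches from about 0.425 to 0.8 m from the base axis. Payload 8.3 kg.
Tool frame: the origin (TCP) lies midway between the tips of the shut fingers; the grasp point (between the pads) lies 19 mm behind it; z points along the fingers, y is the line along which they close (so a half turn about z gives the same grasp; the last joint's range is limited). The gripper opens to 85 mm and grips with 20 to 120 N. Pads are 22 mm wide; open, the fingers measure 114 mm over their backs; the gripper's body (76 mm by 85 mm) begins 54 mm behind the grasp point. The pads swing forward as they close: fully open they stand 13 mm farther back than shut.
Start: joints at [1.11, 0.383, 0.016, 1.37, -0.006, 1.388, -0.046], TCP at [0.242, -0.576, 0.231] pointing down, gripper open.
Joint ranges: [-2.95, 2.95], [-0.25, 2.06], [-1.52, 1.56], [0.18, 2.33], [-1.44, 4.58], [0.02, 2.06], [-3.01, 3.01]. Speed limits (rad/s): [2.39, 2.39, 3.01, 3.01, 3.14, 3.14, 3.14].

INTERFACE

Orientations are given as [roll, pitch, yaw] about the fixed x, y, z axes, in that order (R = Rz(yaw) Ry(pitch) Rx(roll)).
In Python, from cell import bot gives the robot as it stands.
- The arm moves only by the shell command python3 -m creep 'ROWS'. ROWS is JSON, a list of rows, each an object with "translation": the shift along the tool's x, y, z in mm, a list of three; "rotation": the turn, a rotation vector about the tool's x, y, z in rad, a list of three; "claw": the finger opening in mm, from 0 to 85.4. In form: [{"translation": [tx, ty, tz], "rotation": [ax, ay, az], "claw": claw}, ...]. A call has 1 to 20 rows; each row is the pose to reach, as a shift and turn from the pose commanded when the call began, along the tool's axes at that moment; what a row does not reach only later rows make up. A row lasts 1/10 s, in which the tool goes at most 50 mm and 8.59 degrees, less where a joint would pass 70% of its speed; a pose out of reach is approached as far as the arm can. A call with a gripper value outside its range is refused whole. The fingers move at their own pace and stop on an object; the grip force is fixed at half the most. Time passes only in rows, so rows that repeat a pose let the fingers close. It gives the time, the measured TCP pose, the force, the opening and the grip force at its end, in the units of the state.
- bot.observe(): the state, without advancing time (a new reading comes with each control period).
- bot.snapshot(name): name is "scene" or "top" or "wrist"; returns a dict with "pixels" (420x560x3 uint8, red, green, blue), "camera_matrix" (3x3 intrinsics, pixels), "eye" and "rotation" of the camera in the world; the wrist camera has in their place "T_tool_cam" (4x4, takes a point from camera to tool coordinates, whose origin is the TCP and whose axes are the flange's). Camera axes: x right, y up, looking along -z (the intrinsics and any distortion apply to the point x, -y, -z); pixel columns grow to the right and rows downward; lengths in m; the calibration is good to about 2 mm. A picture is of the moment at which its call begins: read the wrist's pose just before it. There is no depth.
- bot.job_done(): hands the job in; it is judged then, once.
The state is a dict: "time_s": time; "joint_pos": joint angles; "qd": joint speeds; "joint_efforts": joint torques, N m; "eef_pos": TCP position; "tcp_rot": TCP orientation; "ft_force": force on the tool from outside, world axes, zero at the start; "wrist_torque": the same for the moment, N m; "grip_width": opening from 0.0 (shut) to 1.0 (fully open); "grip_force": force on a finger pad.
Only numpy, scipy, OpenCV 4.12 (cv2) and the standard library are available. Lean on these libraries where they do the work, as an engineer would, in place of code of your own. Each camera call takes 0.05 s, during which the arm holds its last target. There are 200 camera calls.

TASK

Close up the bench-top incubator and start it, using only your fingertips: first push its blue drawer, with the culture dish in it, fully home, then push the lid down until it is fully shut, then press the green button all the way in and let it come back up. Do not press the red button, do not lift the dish or take it out of the drawer, and leave the loose dish stack, tube and red rack around the incubator where they stand.

Things in the scene. Friction and masses are not known exactly. Their poses are not given: they have to be found in the camera images.
- incubator: White bench-top incubator, fixed, 170 mm deep (x), 300 mm wide (y), top deck 100 mm high. Origin: centre of the underside. Its x axis points from its front (drawer side) to its back (hinge side), y to its left seen from the robot. Drawer and lid fill its left part (y -52 to +138 mm); the right part is a solid control block with two buttons on top
- drawer (a joint): How far the blue drawer stands out towards the front, in m: 0 fully home (front panel flush with the incubator's front at x = -85 mm), at most 0.09. It slides along the incubator's x axis, needs about 1.5 N to move and stays where it is left
- drawer_front (a point): Centre of the outer face of the drawer's blue front panel, which is 12 mm thick, 186 mm wide, and reaches from 22 to 87 mm above the bench; this point is 57 mm above the bench, at y = +43 mm of the incubator, and moves with the drawer. Behind the panel an open tray with 22 mm walls. Push the panel towards the incubator's +x
- lid (a joint): Opening angle of the lid in rad: 0 lying shut flat on the deck, at most 1.5 (nearly upright). Starts partly open. Stiff hinge: it stays where it is left, and it takes about 0.1 to 0.3 N m to push it down
- lid_hinge (a point): Middle of the hinge line, along the lid's far edge, parallel to the incubator's y axis: x +70, y +43, z +100 mm of the incubator. The lid is a blue frame with a clear window, 120 mm from hinge to free edge, 190 mm wide, 8 mm thick; shut, its top is 108 mm above the bench, its free edge at x -50 mm of the incubator
- lid_edge (a point): Middle of the lid's free edge, on its upper (outer) face, 120 mm from the hinge; moves with the lid
- start (a joint): Travel of the green start button in m: 0 up, 0.006 fully down. Springs back; fully down takes 4 N
- start_top (a point): Centre of the top of the green start button (round, 28 mm across) on the control block of the incubator; its top is 22 mm above the deck; press it straight down. Green and red lie about 70 mm apart and may change places: one nearer the robot, one farther
- stop (a joint): Travel of the red stop button in m: 0 up, 0.006 fully down. Not to be pressed
- stop_top (a point): Centre of the top of the red stop button (round, 28 mm across). Not to be pressed
- dish: Loose culture dish with red agar lying flat in the drawer's tray, 90 mm across, 15 mm high, 35 g; origin at the centre of its underside. It rides with the drawer and is not to be lifted
- dishes: Bystander: loose stack of three red culture dishes, 90 mm across and 47 mm high, standing to the left of the incubator; origin at the centre of its underside
- tube: Bystander: sample tube with a blue cap standing upright on its foot, 36 mm across and 127 mm high, in front of the control block, to the right of the drawer; origin at the centre of its underside
- rack: Bystander: red tube rack, 75 x 150 mm and about 52 mm high with its little tubes, to the right of the incubator; origin at the centre of its underside

How it is judged:
By the outcome, as a careful person would: the job done as asked, in the order asked, and still so for the second after the job is handed in, with the robot touching nothing.
It also fails if it takes over 45 s, if anything falls off the work surface, if the arm or the gripper's body presses on something with over 40 N, if the wrist force passes 120 N, or if a joint passes its speed limit or range.

## Working session

There is one attempt and no reset: what is moved stays moved. The work goes in short steps, Python scripts to look and compute and a shell command to move; the robot and the scene stay as the last step left them, time stands still between calls to the robot, and variables do not carry over. Pictures are saved under pics/ and viewed, at most 10 in all, crops included, and the job is handed in when it is done.

```bash
mkdir -p pics; python3 - <<'E'
from cell import bot
import cv2,numpy as np
s=bot.observe(); print(s['eef_pos'],s['tcp_rot'],s['time_s'],s['grip_width'])
for n in ("scene","top"):
    d=bot.snapshot(n); cv2.imwrite(f"pics/{n}0.png",d["pixels"][:,:,::-1]); np.savez(f"{n}0.npz",**{k:np.array(v) for k,v in d.items()})
    print(n,np.round(d["camera_matrix"],1).tolist(),np.round(d["eye"],3),np.round(d["rotation"],3).tolist(),[k for k in d])
E
```

```text
[ 0.24193446 -0.57572005  0.23027431] [-3.13962122e+00  5.99635386e-05  3.97807421e-01] 0.0 1.001370615717254
scene [[380.4, 0.0, 275.3], [0.0, 380.4, 209.6], [0.0, 0.0, 1.0]] [0.962 0.308 0.861] [0.557, -0.007, 2.171] ['pixels', 'camera_matrix', 'eye', 'rotation']
top [[402.7, 0.0, 285.2], [0.0, 402.7, 211.4], [0.0, 0.0, 1.0]] [0.492 0.035 0.995] [0.055, 0.002, -1.585] ['pixels', 'camera_matrix', 'eye', 'rotation']
```

View pics/scene0.png

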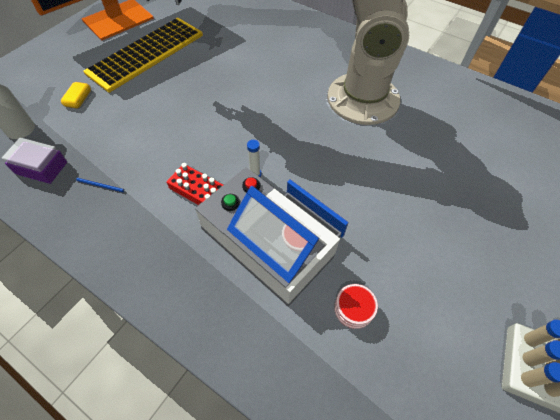

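View pics/top0.png

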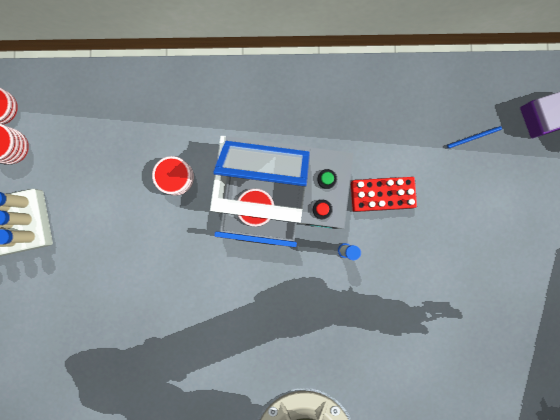

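The scene shows the lid partly open and the drawer out towards the robot. In the top view, green is at about (327,178), red at (322,209), the drawer panel runs from (217,235) to (296,244), the tube cap is at (349,252), and the lid's free edge spans (216,178)–(306,184).

```bash
cat > h.py <<'E'
import numpy as np,cv2
from scipy.spatial.transform import Rotation as R
def cam(d):
    r=np.array(d["rotation"]); return np.array(d["camera_matrix"]),np.array(d["eye"]),(R.from_euler('xyz',r).as_matrix() if r.size==3 else r)
def ray(d,u,v):
    K,e,r=cam(d); x=np.linalg.solve(K,[u,v,1]); return e,r@np.array([x[0],-x[1],-x[2]])
def onz(d,u,v,z):
    e,w=ray(d,u,v); return e+w*(z-e[2])/w[2]
def tri(d1,p1,d2,p2):
    e1,w1=ray(d1,*p1);e2,w2=ray(d2,*p2)
    t=np.linalg.lstsq(np.c_[w1,-w2],e2-e1,rcond=None)[0]; a=e1+t[0]*w1;b=e2+t[1]*w2
    return (a+b)/2,np.linalg.norm(a-b)
def blobs(im,c,amin=40):
    h=cv2.cvtColor(im,cv2.COLOR_RGB2HSV); H,S,V=cv2.split(h)
    m={'g':(H>45)&(H<85)&(S>120),'b':(H>100)&(H<125)&(S>140)&(V>60),'r':((H<8)|(H>172))&(S>150)&(V>80)}[c].astype(np.uint8)
    n,l,st,ce=cv2.connectedComponentsWithStats(m)
    return [(ce[i].round(1),st[i].tolist(),cv2.minAreaRect(np.argwhere(l==i)[:,::-1].astype(np.float32))) for i in range(1,n) if st[i][4]>amin]
E
python3 - <<'E'
from h import *
D={n:dict(np.load(n+"0.npz")) for n in("scene","top")}
for n in D:
  for c in 'grb':
    for ce,st,r in blobs(D[n]["pixels"],c):
      if 100<ce[0]<420 and 100<ce[1]<330: print(n,c,ce,st,cv2.boxPoints(r).round(0).tolist() if c=='b' else '')
T=D['top']
for n,p,z in(('base?',(305,410),0),):print(n,onz(T,*p,z))
E
```

```text
scene g [229.5 199.8] [223, 194, 13, 13, 122] 
scene r [191.2 185.5] [167, 166, 56, 39, 801] 
scene r [250.3 182.1] [245, 178, 12, 10, 96] 
scene r [356.7 303.4] [339, 286, 36, 35, 967] 
scene b [252.7 145.4] [247, 140, 12, 12, 124] [[247.0, 140.0], [258.0, 140.0], [258.0, 151.0], [247.0, 151.0]]
scene b [317.  206.4] [287, 180, 61, 57, 849] [[283.0, 187.0], [292.0, 176.0], [351.0, 225.0], [342.0, 236.0]]
scene b [273.1 233.7] [227, 187, 92, 96, 1826] [[218.0, 226.0], [252.0, 184.0], [322.0, 241.0], [289.0, 283.0]]
top g [327.  177.9] [321, 172, 13, 13, 139] 
top r [170.8 174.5] [155, 159, 33, 32, 836] 
top r [382.1 194. ] [351, 177, 66, 34, 1419] 
top r [256.1 197.4] [241, 191, 30, 14, 263] 
top r [322.3 208.5] [316, 203, 14, 13, 139] 
top r [253.2 219.3] [241, 215, 25, 9, 128] 
top b [262.5 165.4] [214, 141, 95, 45, 1427] [[213.0, 174.0], [218.0, 139.0], [310.0, 151.0], [306.0, 186.0]]
top b [255.6 238.9] [215, 232, 82, 15, 444] [[214.0, 236.0], [215.0, 231.0], [296.0, 241.0], [296.0, 247.0]]
top b [350.6 251.7] [338, 243, 23, 17, 220] [[336.0, 255.0], [340.0, 241.0], [362.0, 248.0], [358.0, 261.0]]
base? [ 0.06739439 -0.00392998  0.        ]
```

```bash
python3 - <<'E'
from h import *
D={n:dict(np.load(n+"0.npz")) for n in("scene","top")}
T,S=D['top'],D['scene']
g,r=onz(T,327,177.9,.122),onz(T,322.3,208.5,.122)
print('g',g,'r',r,'dist',np.linalg.norm(g-r),'yaw',np.arctan2(*(g-r)[[1,0]]))
print('tri g',tri(T,(327,177.9),S,(229.5,199.8)),'r',tri(T,(322.3,208.5),S,(250.3,182.1)))
print('tube',tri(T,(348.5,252),S,(252.7,145.4)),onz(T,348.5,252,.127))
a,b=onz(T,215.5,233,.087),onz(T,296,242.5,.087); print('panel top',a,b,np.linalg.norm(a-b),'yaw',np.arctan2(*(a-b)[[1,0]])-np.pi/2)
print('dishes',onz(T,170.8,174.5,.047),'rack',onz(T,382,194,.04))
def poly(d,c0):
  h=cv2.cvtColor(d["pixels"],cv2.COLOR_RGB2HSV);H,Sx,V=cv2.split(h)
  m=((H>100)&(H<125)&(Sx>140)&(V>60)).astype(np.uint8)
  n,l,st,ce=cv2.connectedComponentsWithStats(m);i=1+np.argmin(np.linalg.norm(ce[1:]-c0,axis=1))
  hull=cv2.convexHull(np.argwhere(l==i)[:,::-1].astype(np.int32)); return cv2.approxPolyDP(hull,5,True)[:,0]
print(poly(T,(262,165)).tolist(),poly(S,(273,234)).tolist())
E
```

```text
g [ 0.61213913 -0.0556626   0.122     ] r [ 0.54545106 -0.04409786  0.122     ] dist 0.06768339403346146 yaw -0.1717077359149231
tri g (array([ 0.61324381, -0.05629244,  0.11208301]), np.float64(0.0009458675160513905)) r (array([ 0.54577145, -0.04456387,  0.11562415]), np.float64(0.00026443401321727246))
tube (array([ 0.45233828, -0.10120863,  0.12387728]), np.float64(0.006375231605433358)) [ 0.45080889 -0.09799834  0.127     ]
panel top [0.49587457 0.19428129 0.087     ] [0.47189265 0.01334544 0.087     ] 0.18251826425077192 yaw -0.13177565049743012
dishes [0.63611783 0.30661138 0.047     ] rack [ 0.58292784 -0.19422453  0.04      ]
[[308, 151], [305, 185], [214, 174], [226, 141]] [[318, 238], [288, 282], [227, 228], [253, 187]]
```

```bash
python3 - <<'E'
from h import *
D={n:dict(np.load(n+"0.npz")) for n in("scene","top")}
T,S=D['top'],D['scene']
P=[tri(T,a,S,b) for a,b in(((214,174),(318,238)),((305,185),(253,187)),((226,141),(288,282)),((308,151),(227,228)))]
for p in P:print(p)
P=[p[0] for p in P]
for a,b in((0,1),(2,3)):
  v=P[a]-P[b];print('yaw',np.arctan2(-v[0],v[1]),np.linalg.norm(v))
# incubator frame from mean yaw
for yaw in(-.13,-.145,-.16):
  ex=np.array([np.cos(yaw),np.sin(yaw)]);ey=np.array([-ex[1],ex[0]])
  f=lambda p:np.round([p[:2]@ex,p[:2]@ey],4)
  print(yaw,'free',f((P[0]+P[1])/2),'hinge',f((P[2]+P[3])/2),'g',f(np.array([.6121,-.0557])),'r',f(np.array([.5455,-.0441])),'panel',f(np.array([.4839,.1038])),'tube',f(np.array([.451,-.098])),'dishes',f(np.array([.636,.307])))
E
```

```text
(array([0.61570223, 0.18066012, 0.17911201]), np.float64(0.0001546451675824925))
(array([ 0.58944887, -0.00312914,  0.17938691]), np.float64(0.0035079356779950284))
(array([0.70160921, 0.16755367, 0.10091789]), np.float64(0.0008055264696371446))
(array([ 0.67471089, -0.01578868,  0.10775511]), np.float64(0.0007868954473228607))
yaw -0.14188504904848767 0.18565507520827962
yaw -0.1456716644788508 0.18543107199911202
-0.13 free [0.586  0.1661] hinge [0.6725 0.1645] g [0.6142 0.0241] r [0.5466 0.027 ] panel [0.4664 0.1657] tube [ 0.4599 -0.0387] dishes [0.5908 0.3869]
-0.145 free [0.5834 0.1749] hinge [0.67   0.1745] g [0.6137 0.0333] r [0.5461 0.0352] panel [0.4638 0.1726] tube [ 0.4604 -0.0318] dishes [0.585  0.3957]
-0.16 free [0.5807 0.1836] hinge [0.6673 0.1845] g [0.6132 0.0425] r [0.5456 0.0434] panel [0.4612 0.1796] tube [ 0.4609 -0.0249] dishes [0.579  0.4044]
```

```bash
cat >> h.py <<'E'
YAW=-.142
ex=np.array([np.cos(YAW),np.sin(YAW)]);ey=np.array([-ex[1],ex[0]])
def go(*pts,frame=True):
    "points (along ex, along ey, z) -> tool shift mm and rotvec to point down at YAW"
    from cell import bot
    s=bot.observe(); r=R.from_euler('xyz',s['tcp_rot']); print('t',round(s['time_s'],2),'F',np.round(s['ft_force'],1),'ex,ey,z',np.round([s['eef_pos'][:2]@ex,s['eef_pos'][:2]@ey,s['eef_pos'][2]],4))
    rv=(r.inv()*R.from_euler('xyz',[np.pi,0,YAW])).as_rotvec()
    for a,b,z in pts:
        w=np.r_[a*ex+b*ey,z]; print(w.round(3),'shift',(r.inv().apply(w-s['eef_pos'])*1000).round(1),'rot',rv.round(4))
E
python3 -c "
from h import *
go((.47,-.2,.25),(.425,.172,.25),(.425,.172,.055))"
```

```text
t 0.1 F [-0.2  0.5 -0.1] ex,ey,z [ 0.321  -0.5357  0.2304]
[ 0.437 -0.265  0.25 ] shift [ 300.4 -211.4  -19.3] rot [-1.700e-03  5.000e-04  5.399e-01]
[0.445 0.11  0.25 ] shift [ 453.  -553.7  -18.7] rot [-1.700e-03  5.000e-04  5.399e-01]
[0.445 0.11  0.055] shift [ 453.  -553.3  176.3] rot [-1.700e-03  5.000e-04  5.399e-01]
```

```bash
python3 -m creep '[{"translation":[50,-35,-5],"rotation":[0,0,0.1],"claw":0},{"translation":[90,-65,-10],"rotation":[0,0,0.2],"claw":0},{"translation":[130,-92,-15],"rotation":[0,0,0.3],"claw":0},{"translation":[170,-120,-19],"rotation":[0,0,0.4],"claw":0},{"translation":[210,-148,-19],"rotation":[0,0,0.54],"claw":0},{"translation":[250,-176,-19],"rotation":[0,0,0.54],"claw":0},{"translation":[285,-205,-19],"rotation":[0,0,0.54],"claw":0},{"translation":[315,-240,-19],"rotation":[0,0,0.54],"claw":0},{"translation":[340,-280,-19],"rotation":[0,0,0.54],"claw":0},{"translation":[360,-320,-19],"rotation":[0,0,0.54],"claw":0},{"translation":[380,-365,-19],"rotation":[0,0,0.54],"claw":0},{"translation":[400,-410,-19],"rotation":[0,0,0.54],"claw":0},{"translation":[420,-455,-19],"rotation":[0,0,0.54],"claw":0},{"translation":[437,-500,-19],"rotation":[0,0,0.54],"claw":0},{"translation":[453,-540,-19],"rotation":[0,0,0.54],"claw":0},{"translation":[453,-554,-19],"rotation":[0,0,0.54],"claw":0},{"translation":[453,-554,-19],"rotation":[0,0,0.54],"claw":0},{"translation":[453,-554,-19],"rotation":[0,0,0.54],"claw":0}]'
python3 - <<'E'
from h import *
from cell import bot
go((.425,.172,.25),(.425,.172,.055))
d=bot.snapshot("wrist");cv2.imwrite("pics/w1.png",d["pixels"][:,:,::-1])
E
```

```text
time_s: 1.9
eef_pos: [0.4452, 0.1087, 0.2501]
tcp_rot: [3.141, 0.0, -0.143]
ft_force: [-0.4, -0.9, 1.1]
grip_width: -0.002
grip_force: 0.0
t 1.9 F [-0.4 -0.9  1.1] ex,ey,z [0.4253 0.1706 0.2501]
[0.445 0.11  0.25 ] shift [-0.3 -1.4  0.1] rot [ 0.0008  0.0003 -0.001 ]
[0.445 0.11  0.055] shift [ -0.3  -1.5 195.1] rot [ 0.0008  0.0003 -0.001 ]
```

View pics/w1.png

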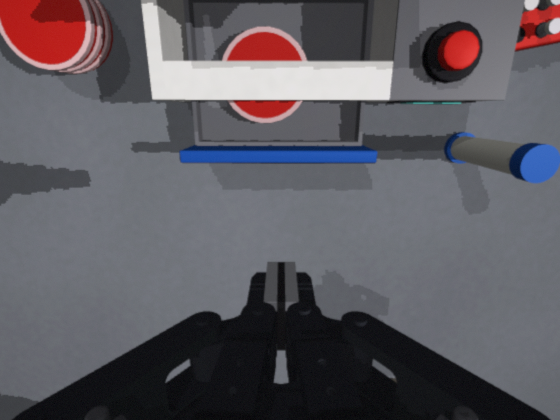

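The wrist view shows the panel level, from (181,156) to (376,156), centred in front of the fingertips at (281,265). The tube at (535,162) is well clear, so I descend and push.

```bash
python3 -m creep '[{"translation":[0,0,45],"rotation":[0,0,0],"claw":0},{"translation":[0,0,90],"rotation":[0,0,0],"claw":0},{"translation":[0,0,135],"rotation":[0,0,0],"claw":0},{"translation":[0,0,175],"rotation":[0,0,0],"claw":0},{"translation":[0,0,195],"rotation":[0,0,0],"claw":0},{"translation":[0,0,195],"rotation":[0,0,0],"claw":0},{"translation":[15,0,195],"rotation":[0,0,0],"claw":0},{"translation":[25,0,195],"rotation":[0,0,0],"claw":0},{"translation":[33,0,195],"rotation":[0,0,0],"claw":0},{"translation":[41,0,195],"rotation":[0,0,0],"claw":0},{"translation":[48,0,195],"rotation":[0,0,0],"claw":0},{"translation":[55,0,195],"rotation":[0,0,0],"claw":0},{"translation":[60,0,195],"rotation":[0,0,0],"claw":0},{"translation":[65,0,195],"rotation":[0,0,0],"claw":0},{"translation":[65,0,195],"rotation":[0,0,0],"claw":0}]'
python3 -c "
from h import *
go((.504,.172,.055))"
```

```text
time_s: 3.45
eef_pos: [0.5103, 0.1009, 0.0554]
tcp_rot: [-3.141, -0.001, -0.142]
ft_force: [-0.4, 0.7, 0.4]
grip_width: 0.002
grip_force: 0.0
t 3.45 F [-0.4  0.7  0.4] ex,ey,z [0.4909 0.1721 0.0554]
[0.523 0.099 0.055] shift [13.1  0.1  0.4] rot [-0.0005 -0.0007 -0.0004]
```

```bash
python3 -m creep '[{"translation":[4,0,0],"rotation":[0,0,0],"claw":0},{"translation":[8,0,0],"rotation":[0,0,0],"claw":0},{"translation":[11,0,0],"rotation":[0,0,0],"claw":0}]'
python3 -m creep '[{"translation":[2,0,0],"rotation":[0,0,0],"claw":0},{"translation":[3,0,0],"rotation":[0,0,0],"claw":0},{"translation":[3,0,0],"rotation":[0,0,0],"claw":0}]'
python3 - <<'E'
from h import *
from cell import bot
go((.504,.172,.055))
d=bot.snapshot("top");cv2.imwrite("pics/t2.png",cv2.resize(d["pixels"][120:280,180:380,::-1],(800,640))[:600])
E
```

```text
time_s: 3.75
eef_pos: [0.5193, 0.0997, 0.055]
tcp_rot: [3.141, 0.003, -0.142]
ft_force: [-13.2, 1.9, 5.7]
grip_width: -0.001
grip_force: 0.0
time_s: 4.05
eef_pos: [0.5191, 0.0998, 0.0539]
tcp_rot: [3.14, 0.008, -0.14]
ft_force: [-17.1, 2.6, 6.2]
grip_width: 0.005
grip_force: 0.0
t 4.05 F [-17.1   2.6   6.2] ex,ey,z [0.4997 0.1723 0.0539]
[0.523 0.099 0.055] shift [ 4.3  0.3 -1.1] rot [0.0017 0.0083 0.0019]
```

View pics/t2.png

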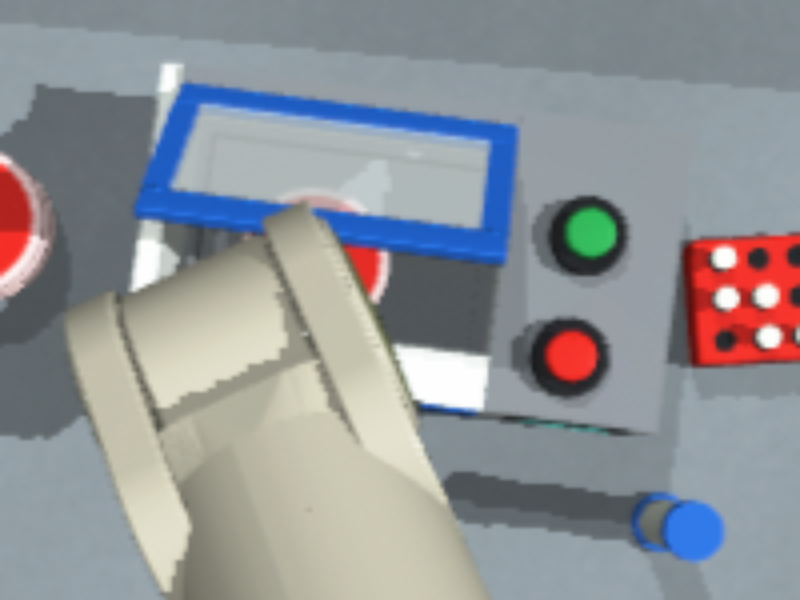

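The drawer is at its hard stop: 17 N with no further motion, and the panel now sits as a thin blue line under the front at (445,408) in the crop. I back off, rise, and look from above.

```bash
python3 -m creep '[{"translation":[-20,0,0],"rotation":[0,0,0],"claw":0},{"translation":[-45,0,-10],"rotation":[0,0,0],"claw":0},{"translation":[-60,0,-55],"rotation":[0,0,0],"claw":0},{"translation":[-60,0,-105],"rotation":[0,0,0],"claw":0},{"translation":[-60,0,-155],"rotation":[0,0,0],"claw":0},{"translation":[-60,0,-200],"rotation":[0,0,0],"claw":0},{"translation":[-60,0,-200],"rotation":[0,0,0],"claw":0},{"translation":[-60,0,-200],"rotation":[0,0,0],"claw":0}]'
python3 - <<'E'
from h import *
from cell import bot
go((.59,.172,.25),(.59,.172,.18),(.575,.172,.105))
d=bot.snapshot("wrist");cv2.imwrite("pics/w2.png",d["pixels"][:,:,::-1])
E
```

```text
time_s: 4.9
eef_pos: [0.4649, 0.1075, 0.2567]
tcp_rot: [-3.141, -0.003, -0.142]
ft_force: [-0.6, -0.0, -0.4]
grip_width: 0.0
grip_force: 0.0
t 4.9 F [-0.6 -0.  -0.4] ex,ey,z [0.445  0.1722 0.2567]
[0.608 0.087 0.25 ] shift [1.45e+02 1.00e-01 7.20e+00] rot [-0.0006 -0.0034 -0.0004]
[0.608 0.087 0.18 ] shift [144.8   0.2  77.2] rot [-0.0006 -0.0034 -0.0004]
[0.594 0.089 0.105] shift [129.5   0.2 152.1] rot [-0.0006 -0.0034 -0.0004]
```

View pics/w2.png

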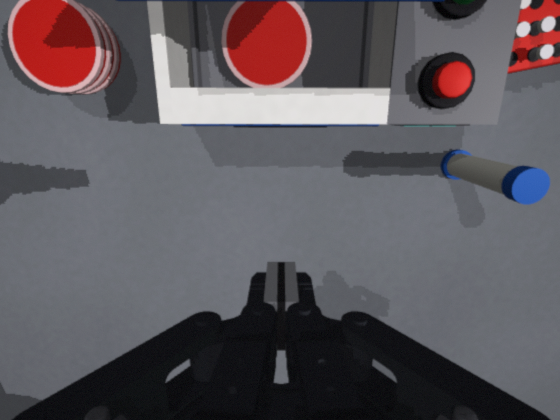

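The drawer is flush: the blue sliver runs along the front edge at row 125, and the dish lies flat at (267,42). Next is the lid.

```bash
python3 -m creep '[{"translation":[45,0,5],"rotation":[0,0,0],"claw":0},{"translation":[90,0,5],"rotation":[0,0,0],"claw":0},{"translation":[130,0,5],"rotation":[0,0,0],"claw":0},{"translation":[147,0,25],"rotation":[0,0,0],"claw":0},{"translation":[147,0,55],"rotation":[0,0,0],"claw":0},{"translation":[147,0,72],"rotation":[0,0,0],"claw":0},{"translation":[146,0,84],"rotation":[0,0,0],"claw":0},{"translation":[144,0,94],"rotation":[0,0,0],"claw":0},{"translation":[141,0,104],"rotation":[0,0,0],"claw":0},{"translation":[138,0,114],"rotation":[0,0,0],"claw":0},{"translation":[135,0,124],"rotation":[0,0,0],"claw":0},{"translation":[132,0,132],"rotation":[0,0,0],"claw":0},{"translation":[130,0,138],"rotation":[0,0,0],"claw":0},{"translation":[130,0,142],"rotation":[0,0,0],"claw":0},{"translation":[130,0,142],"rotation":[0,0,0],"claw":0}]'
python3 -m creep '[{"translation":[0,0,3],"rotation":[0,0,0],"claw":0},{"translation":[0,0,6],"rotation":[0,0,0],"claw":0},{"translation":[0,0,8],"rotation":[0,0,0],"claw":0},{"translation":[0,0,8],"rotation":[0,0,0],"claw":0}]'
```

```text
time_s: 6.45
eef_pos: [0.5922, 0.0889, 0.1127]
tcp_rot: [3.141, 0.001, -0.142]
ft_force: [-0.5, -1.2, 0.8]
grip_width: -0.001
grip_force: 0.0
time_s: 6.85
eef_pos: [0.5929, 0.0891, 0.1079]
tcp_rot: [3.141, -0.002, -0.142]
ft_force: [-11.0, -2.3, 21.4]
grip_width: -0.002
grip_force: 10.4
```

```bash
python3 -m creep '[{"translation":[0,0,-20],"rotation":[0,0,0],"claw":0},{"translation":[0,0,-60],"rotation":[0,0,0],"claw":0},{"translation":[0,0,-100],"rotation":[0,0,0],"claw":0},{"translation":[0,0,-125],"rotation":[0,0,0],"claw":0},{"translation":[-20,45,-125],"rotation":[0,0,0],"claw":0},{"translation":[-40,90,-125],"rotation":[0,0,0],"claw":0},{"translation":[-40,110,-125],"rotation":[0,0,0],"claw":0},{"translation":[-40,110,-125],"rotation":[0,0,0],"claw":0},{"translation":[-40,110,-125],"rotation":[0,0,0],"claw":0}]'
python3 - <<'E'
from h import *
from cell import bot
s=bot.observe()
d=bot.snapshot("wrist");cv2.imwrite("pics/w3.png",d["pixels"][:,:,::-1])
M=np.array(d["T_tool_cam"]);r=R.from_euler('xyz',s['tcp_rot']).as_matrix()
dd=dict(camera_matrix=d["camera_matrix"],eye=s['eef_pos']+r@M[:3,3],rotation=r@M[:3,:3])
for c in 'grb':
  for ce,st,_ in blobs(d["pixels"],c,300):
    p=onz(dd,*ce,.122 if c!='b' else .108);print(c,ce,st,p.round(4),'ex,ey',np.round([p[:2]@ex,p[:2]@ey],4))
go((.6137,.032,.17),(.6137,.032,.115))
d=bot.snapshot("scene");cv2.imwrite("pics/s3.png",cv2.resize(d["pixels"][120:320,160:400,::-1],(720,600)))
E
```

```text
time_s: 7.75
eef_pos: [0.5376, -0.0143, 0.2305]
tcp_rot: [-3.141, -0.0, -0.143]
ft_force: [-0.2, 0.8, -0.2]
grip_width: -0.001
grip_force: 0.0
g [321.  105.7] [302, 86, 39, 40, 1199] [ 0.6145 -0.0542  0.122 ] ex,ey [0.6159 0.0333]
r [455.8 112.2] [383, 60, 153, 104, 7357] [ 0.5958 -0.1519  0.122 ] ex,ey [ 0.6113 -0.0661]
r [315.6 194.6] [299, 178, 35, 34, 942] [ 0.5484 -0.0429  0.122 ] ex,ey [0.549  0.0351]
b [139.1 104.6] [1, 32, 261, 160, 16426] [0.6352 0.083  0.108 ] ex,ey [0.6171 0.1721]
b [398.9 289.4] [379, 270, 41, 39, 1195] [ 0.4438 -0.1104  0.108 ] ex,ey [ 0.4549 -0.0465]
t 7.8 F [ 1.3  0.5 -1.1] ex,ey,z [0.5342 0.063  0.2304]
[ 0.612 -0.055  0.17 ] shift [79.5 31.1 60.4] rot [-0.0008 -0.0003  0.0007]
[ 0.612 -0.055  0.115] shift [ 79.5  31.1 115.4] rot [-0.0008 -0.0003  0.0007]
```

View pics/w3.png

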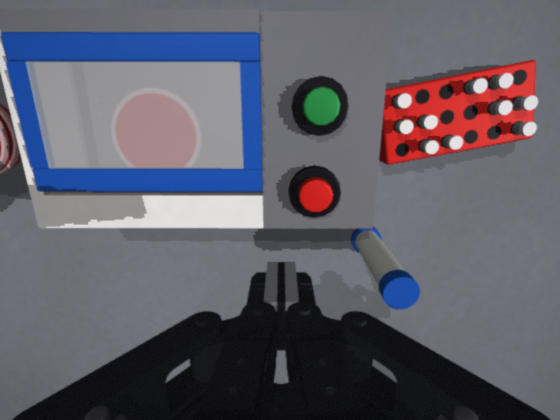

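View pics/s3.png

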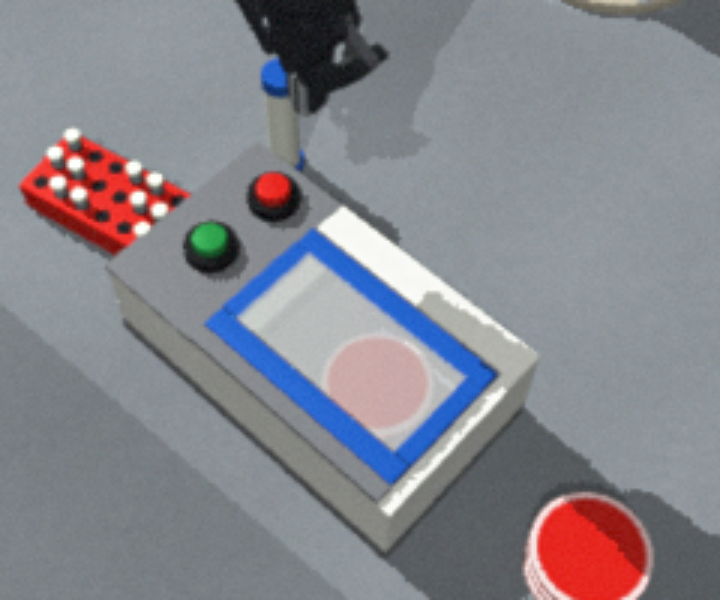

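The lid lies flat on the deck in both views. Green is at (321,106) and red at (316,195) in the wrist picture, which puts green at ex 0.615, ey 0.033. Now I press green.

```bash
python3 -m creep '[{"translation":[40,15,0],"rotation":[0,0,0],"claw":0},{"translation":[80,30,0],"rotation":[0,0,0],"claw":0},{"translation":[81,30,40],"rotation":[0,0,0],"claw":0},{"translation":[81,30,80],"rotation":[0,0,0],"claw":0},{"translation":[81,30,98],"rotation":[0,0,0],"claw":0},{"translation":[81,30,104],"rotation":[0,0,0],"claw":0},{"translation":[81,30,109],"rotation":[0,0,0],"claw":0},{"translation":[81,30,113],"rotation":[0,0,0],"claw":0},{"translation":[81,30,116],"rotation":[0,0,0],"claw":0},{"translation":[81,30,117],"rotation":[0,0,0],"claw":0},{"translation":[81,30,117],"rotation":[0,0,0],"claw":0}]'
python3 -m creep '[{"translation":[0,0,1],"rotation":[0,0,0],"claw":0},{"translation":[0,0,2],"rotation":[0,0,0],"claw":0},{"translation":[0,0,2],"rotation":[0,0,0],"claw":0}]'
```

```text
time_s: 8.95
eef_pos: [0.6145, -0.0545, 0.116]
tcp_rot: [-3.141, -0.003, -0.141]
ft_force: [-4.3, 2.6, 12.2]
grip_width: -0.002
grip_force: 5.4
time_s: 9.25
eef_pos: [0.6145, -0.0544, 0.1158]
tcp_rot: [-3.141, -0.004, -0.141]
ft_force: [-9.7, 2.3, 23.1]
grip_width: -0.001
grip_force: 11.4
```

Bottomed out: z 0.116 is exactly 6 mm below the top, at 23 N. I release and retreat.

```bash
python3 -m creep '[{"translation":[0,0,-15],"rotation":[0,0,0],"claw":0},{"translation":[0,0,-55],"rotation":[0,0,0],"claw":0},{"translation":[0,0,-100],"rotation":[0,0,0],"claw":0},{"translation":[0,0,-125],"rotation":[0,0,0],"claw":0},{"translation":[-45,0,-130],"rotation":[0,0,0],"claw":0},{"translation":[-85,0,-130],"rotation":[0,0,0],"claw":0},{"translation":[-110,0,-130],"rotation":[0,0,0],"claw":0},{"translation":[-110,0,-130],"rotation":[0,0,0],"claw":0},{"translation":[-110,0,-130],"rotation":[0,0,0],"claw":0}]'
python3 - <<'E'
from cell import bot
import cv2
d=bot.snapshot("wrist");cv2.imwrite("pics/w4.png",d["pixels"][:,:,::-1])
E
```

```text
time_s: 10.15
eef_pos: [0.5049, -0.0402, 0.2426]
tcp_rot: [3.141, -0.003, -0.143]
ft_force: [0.5, -0.4, -0.3]
grip_width: -0.002
grip_force: 0.0
```

View pics/w4.png

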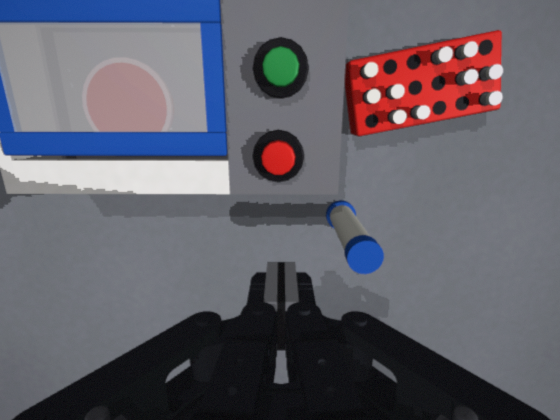

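The lid is shut, the green button at (281,67) is back up, and the tube at (365,255) and the rack are where they were. The arm is clear of everything, so I hand in.

```bash
python3 -c "
from cell import bot
print(bot.job_done())"
```

```text
the job is handed in; nothing more can be done
None
```

The job is handed in: the drawer was pushed to its stop, the lid shut flat, then the green button pressed its full 6 mm and released, in about 10 s; I never went near red, and the tube, rack and dish stack were not touched.

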